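# Close the tile press on its pin

## Task

Close the little tile press: take the loose plaster top half by its wooden handle, carry it over to the press (lower it, do not drop it), square its edges up with the platen and work it over the upright pin, sliding it as needed, until the hole hidden in its underside drops on and it sits flat. Then press it down against the springs until the platen is fully home, and finish while still holding it down there by the handle, without letting go. Leave the bottle, the scraper and the clay model where they are.

Things in the scene. Friction and masses are not known exactly. Their poses are not given: they have to be found in the camera images.
- cover: loose top half, 0.3-0.55 kg: white plaster slab 100 (x) by 140 (y) by 36 mm, flat on the table, with a pale wooden bar handle on top, 22 (x) by 100 (y) by 40 mm tall (36 to 76 mm above the underside). Origin: centre of the underside = mouth of a hidden blind hole 17 mm wide, 27 mm deep, 3 mm chamfer; z up. Either way round fits
- handle (a point): point on the cover's handle, mid-length, 61 mm above the cover's underside and 15 mm below the handle's top: a place to pinch it across its 22 mm thickness; axes as the cover's
- bed: base of the press, fixed to the table: plywood board 150 (x) by 190 (y) by 18 mm; origin at the centre of its underside, z up. A white plaster platen 100 (x) by 140 (y) by 16 mm floats on springs above it and a steel pin stands up through the platen's centre
- pin_tip (a point): centre of the top of the fixed steel pin, 14 mm in diameter with a 5 mm cone at its tip (6 mm flat), 66 mm above the table; it stands 14 mm proud of the unpressed platen and 22 mm proud of the fully pressed one; axes as the bed's
- platen_top (a point): centre of the platen's top face, 52 mm above the table unpressed, 44 mm fully down; moves with the platen; axes as the bed's
- platen (a joint): how far the platen is pushed down, m: 0 up (as at the start), 0.008 fully home on its stop. The spring carries the cover's weight without moving; it starts to yield at about 7 N and needs about 12 N in all (cover's weight of 3 to 5 N included) to be fully down, and it rises again when let go
- bottle: bystander: yellow plastic bottle 72 mm wide, 190 mm tall, origin under its centre
- scraper: bystander: hand scraper/spatula 240 mm long lying flat beside the work, along its own x
- maquette: bystander: small ochre model of stacked blocks, about 70 by 70 by 94 mm, beyond the work; origin at its underside
Mind the look-alikes: they are no part of the job. What is meant by the cover is not black or red, and is the larger of those in its own colour.

How it is judged (in metres and radians):
On the way, in this order (a step that is already met when the one before it is completed fails the run):
1. the cover is lifted clear of the table by the gripper (height (world z) of cover above 0.03 m and contact force between the fingers and cover above 1 N), for 0.1 s.
2. the cover has dropped on the pin: flat on the platen, centred and square (horizontal distance between cover and pin_tip below 0.004 m and z of cover in the frame of platen_top below 0.003 m and angle between the y axis of cover and the y axis of bed, either way round below 0.14 rad), for 0.2 s.
At the end, for the whole second after the job is handed in: The cover sits on the pin (centre within 4 mm), flat on the platen (within 3 mm, tilt under 0.06 rad), square with it (within 0.14 rad, either way round), the platen is held down at least 6 of its 8 mm, and the fingers still hold the cover with more than 3 N, at rest (all of step 2 and value of joint platen above 0.006 m and angle between cover's own z axis and vertical below 0.06 rad and linear speed of cover below 0.02 m/s and contact force between the fingers and cover above 3 N); the arm keeps its last pose, push and grip.
It fails at once if the cover is let go in the air (height (world z) of cover above 0.085 m and contact force between cover and anything else below 0.1 N).
It fails at once if the cover is tipped over (angle between cover's own z axis and vertical above 0.6 rad).
It fails at once if a bystander is disturbed (distance of any of bottle, scraper, maquette from where it was at the start of the episode above 0.03 m).
It also fails if it takes over 51 s, if anything falls off the work surface, if the arm or the gripper's body presses on something with over 40 N, if the wrist force passes 120 N, or if a joint passes its speed limit or range.

## Robot

A 7-joint arm with a two-finger parallel gripper is mounted at the origin on the work surface. World frame = base frame: x ahead of the robot, y to its left, z up, the work surface at z = 0. Lengths are in mm, angles in rad, forces in N, time in s.
With the tool pointing down it reaches from about 400 to 900 mm from the base axis. Payload 5.6 kg.
Tool frame: the origin (TCP) lies midway between the tips of the shut fingers; the grasp point (between the pads) lies 19 mm behind it; z points along the fingers, y is the line along which they close (so a half turn about z gives the same grasp; the last joint's range is limited). The gripper opens to 92 mm and grips with 3 to 60 N. Pads are 20 mm wide; open, the fingers measure 128 mm over their backs; the gripper's body (75 mm by 189 mm) begins 69 mm behind the grasp point.
Start: joints at [-1.224, 0.468, -0.012, 1.603, 0.006, 1.071, -0.056], TCP at [247.044, 601.231, 188.792] pointing down, gripper open.
Joint ranges: [-2.53, 2.53], [-0.31, 2.02], [-1.57, 1.55], [0.28, 2.44], [-1.29, 4.43], [0.15, 1.84], [-2.92, 2.92]. Speed limits (rad/s): [2.57, 2.57, 3.14, 3.14, 3.14, 3.14, 3.14].

## Interface

Orientations are given as a rotation vector (axis times angle).
In Python, from cell import robot, grip, kin, viewer gives the robot as it stands. Calls block until the motion is done:
- robot.movep(position, orientation): joint-space move of the TCP to a pose.
- robot.servo_line(position, feed=150, rotation=None): straight line of the TCP; rotation=None keeps the orientation; feed is the mean speed in mm/s.
- robot.goto_joints(angles): joint-space move.
- grip(opening, newtons=None): opening from 0.0 (shut) to 1.0 (fully open); newtons is the grip in N (None keeps the last); returns when the fingers have stopped.
- robot.hold(seconds).
- kin.ik(position, orientation): joint angles nearest the present ones, or None.
- robot.observe(): the state.
- viewer.read_camera(name): name is "scene" or "top" or "wrist"; returns the picture (384x512x3 uint8, red, green, blue); there is no depth.
- viewer.camera_info(name): a dict with "camera_matrix" (3x3 intrinsics, pixels), "R" (3x3) and "t" (3): a world point X has camera coordinates R X + t. Camera axes: x right, y down, z forward; pixel columns grow to the right and rows downward; lengths in mm; the calibration is good to about 2 mm. The wrist camera is an equidistant fisheye: a pixel r from the principal point sees the ray r / f radians off the axis. A picture is of the moment at which its call begins: read the wrist's pose just before it. camera_info takes no time and is no camera call; for the wrist camera it gives the pose at the moment of the call.
A pose or a line that the arm cannot do raises robot.IKError and nothing moves.
- robot.job_done(): hands the job in; it is judged then, once.
Trained networks look in the newest picture that a camera, given by its name, has taken for a name from the list of things; names that differ only in an ending like _2 or _b are one class to them, and where a whole thing is asked for, a point or a joint stands for the part that bears it (a point fixed in the world has none). Each returns a list of dicts, best first, with "confidence" (0 to 1); they miss things now and then, are a little off and sometimes report something else, mostly with a low value. They report only what shows in the picture. A call takes as long as a camera call. They do not tell look-alikes from the thing itself.
- viewer.silhouettes(name, camera): "mask" (384x512 bool, what is visible of it).
- viewer.pinpoint(name, camera): "at" ([x, y, z] in mm, in the coordinates of the camera as it stood for that picture, good to about 4 mm: a listed point, or the origin of a listed thing).
The state is a dict: "t": time; "joints": joint angles; "joint_velocities": joint speeds; "joint_torque": joint torques, N m; "tcp_pos": TCP position; "tcp_rot": TCP orientation; "contact_force": force on the tool from outside, world axes, zero at the start; "wrist_torque": the same for the moment, N m; "grip_width": opening from 0.0 (shut) to 1.0 (fully open); "grip_force": force on a finger pad.
Only numpy, scipy, OpenCV 4.12 (cv2) and the standard library are available. Lean on these libraries where they do the work, as an engineer would, in place of code of your own. Each camera call takes 0.05 s, during which the arm holds its last target. There are 200 camera calls.

## Working session

There is one attempt and no reset: what is moved stays moved. The work goes in short steps, each a Python script; the robot and the scene stay as the last script left them, time stands still between calls to the robot, and variables do not carry over. Pictures are saved under pics/ and viewed, at most 10 in all, crops included, and the job is handed in when it is done.

```bash
mkdir -p pics; ls; cat > h.py <<'E'
from cell import robot, grip, kin, viewer
import numpy as np, cv2
from scipy.spatial.transform import Rotation as Ro
def cam2w(c,p):
    i=viewer.camera_info(c); return np.array(i['R']).T@(np.array(p)-np.array(i['t']))
def down(yaw): # tool z down; tool y at angle yaw+90 ... x axis along yaw
    return (Ro.from_euler('z',yaw)*Ro.from_euler('x',np.pi)).as_rotvec()
E
python3 - <<'E'
from h import *
o=robot.observe(); print(o['t'],o['tcp_pos'],o['tcp_rot'],o['grip_width'],o['contact_force'])
ims=[]
for c in ['top','scene']:
    im=viewer.read_camera(c); cv2.imwrite(f'pics/{c}0.png',im[...,::-1])
    for n in ['cover','handle','bed','pin_tip','platen_top','bottle','scraper','maquette']:
        for d in viewer.pinpoint(n,c): print(c,n,round(d['confidence'],2),cam2w(c,d['at']).round(1))
E
```

```text
pics
0.0 [246.83863536 600.62949906 187.84414608] [-6.08498871e-01 -3.08190292e+00  2.73453893e-03] 0.9987538959846758 [0.24521101 0.16690677 0.68104686]
top cover 0.84 [390.7  87.8  -0.4]
top cover 0.83 [5.029e+02 3.813e+02 4.000e-01]
top cover 0.8 [561.6 167.1   1.5]
top cover 0.64 [716.9 161.6  -2. ]
top handle 0.95 [502.2 379.   51.7]
top handle 0.9 [389.8  93.6  63. ]
top handle 0.84 [560.5 170.4  59. ]
top handle 0.76 [715.9 162.7  46.5]
top bed 0.7 [ 542.6 -209.7    1.5]
top pin_tip 0.86 [ 549.4 -214.6   64.9]
top platen_top 0.93 [ 548.2 -212.3   52.8]
top platen_top 0.22 [ 546.8 -214.7   66.9]
top bottle 0.9 [663.2 404.5  -2.8]
top scraper 0.64 [ 667.2 -437.8   -1. ]
top maquette 0.77 [781.1 -10.7  -2.2]
scene cover 0.97 [386.6  88.5   2.7]
scene cover 0.96 [558.9 170.3  -1.1]
scene cover 0.94 [506.2 380.2   2.3]
scene cover 0.85 [713.8 162.4   1.5]
scene handle 0.97 [714.7 162.5  44.3]
scene handle 0.94 [562.6 167.   67.5]
scene handle 0.59 [500.  381.7  44.9]
scene bed 0.88 [ 549.2 -211.    -4.7]
scene pin_tip 0.62 [ 544.2 -215.9   62.6]
scene platen_top 0.62 [ 547.8 -211.3   53.8]
scene bottle 0.63 [664.7 407.7   1.6]
scene scraper 0.82 [ 664.7 -444.2    4.6]
scene maquette 0.81 [782.9 -11.6  -1.6]
```

```bash
python3 -c "
import cv2,numpy as np
a=cv2.imread('pics/top0.png');b=cv2.imread('pics/scene0.png')
cv2.imwrite('pics/top0b.png',cv2.resize(a,(800,600)));cv2.imwrite('pics/scene0b.png',cv2.resize(b,(800,600)))"
```

```text
(no output)
```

View pics/top0b.png

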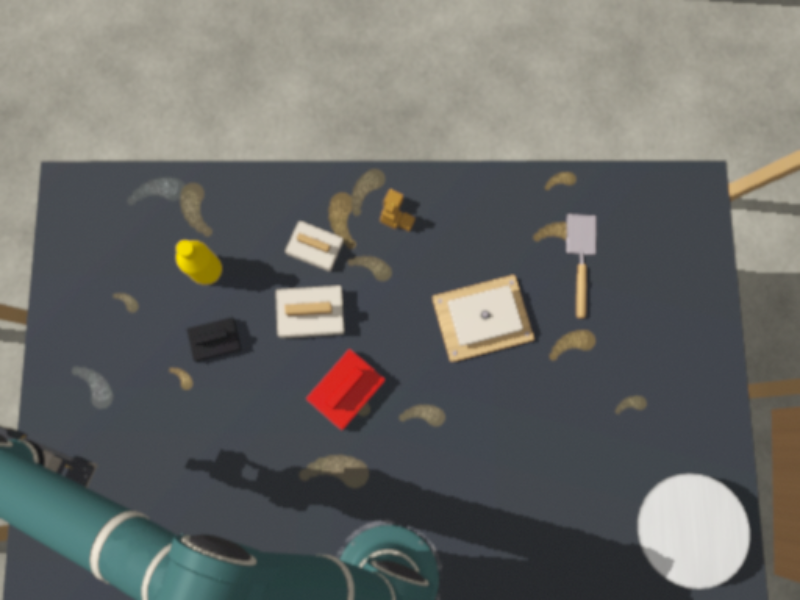

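View pics/scene0b.png

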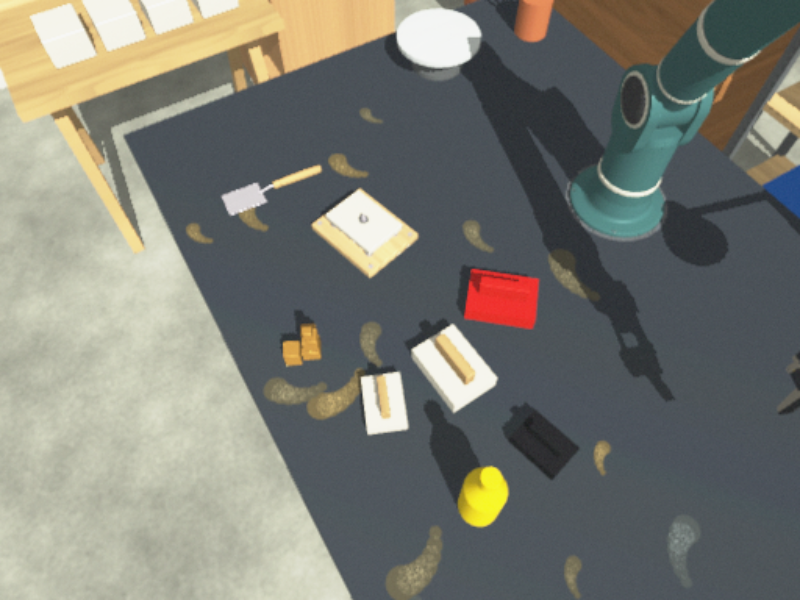

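Cover is the larger white slab, at top image (310,311) → about (561,168). The bed is at (484,317) → about (548,-212), turned slightly. The scraper, bottle and maquette are clear of the path. Next I'll take the wrist camera over both to refine position and yaw.

```bash
cat >> h.py <<'E'
def unproj(uv,z,info):
    K=np.array(info['camera_matrix']);R=np.array(info['R']);t=np.array(info['t'])
    d=(np.asarray(uv,float).reshape(-1,2)-K[:2,2])/[K[0,0],K[1,1]]
    th=np.linalg.norm(d,axis=1,keepdims=True)+1e-9
    r=np.hstack([d/th*np.sin(th),np.cos(th)])@R
    c=-R.T@t
    return c+r*((z-c[2])/r[:,2])[:,None]
def wrist(fn):
    info=viewer.camera_info('wrist'); im=viewer.read_camera('wrist'); cv2.imwrite(fn,im[...,::-1]); return im,info
def rect(mask,info,z):
    m=mask.astype(np.uint8); c=max(cv2.findContours(m,0,1)[0],key=cv2.contourArea)
    p=unproj(c,z,info)[:,:2].astype(np.float32); return cv2.minAreaRect(p)
E
python3 - <<'E'
from h import *
import pickle
for y in (np.pi/2,-np.pi/2):
    for p in ((560,168,300),(548,-212,300)): print(y,p,kin.ik(p,down(y)))
y=min((np.pi/2,-np.pi/2),key=lambda y:abs(kin.ik((560,168,300),down(y))[6]))
robot.movep((470,-212,300),down(y)); robot.hold(.3)
S={}
for k,p,ns in (('bed',None,('bed','platen_top','pin_tip')),('cov',(480,168,300),('cover','handle'))):
    if p: robot.movep(p,down(y)); robot.hold(.3)
    im,info=wrist(f'pics/w_{k}.png'); cc=-np.array(info['R']).T@np.array(info['t']); print(k,'cam',cc.round(0))
    L={}
    for n in ns:
        L[n]=viewer.silhouettes(n,'wrist')
        for d in L[n]: print(n,round(d['confidence'],2),d['mask'].sum(),rect(d['mask'],info,{'bed':18,'platen_top':52,'pin_tip':66,'cover':36,'handle':76}[n]))
        for d in viewer.pinpoint(n,'wrist'): print('  pp',n,round(d['confidence'],2),(np.array(info['R']).T@(np.array(d['at'])-info['t'])).round(1))
    S[k]=(info,L)
pickle.dump(S,open('S.pkl','wb')); print(robot.observe()['t'])
a=np.hstack([cv2.imread('pics/w_bed.png'),cv2.imread('pics/w_cov.png')]); cv2.imwrite('pics/w2.png',cv2.resize(a,(800,300)))
E
```

```text
1.5707963267948966 (560, 168, 300) [-0.71615474  0.26988924  0.45760815  1.65875735 -0.12478803  1.24196731
 -0.23250851]
1.5707963267948966 (548, -212, 300) [-0.42800456  0.36186673  0.97449814  1.67280746 -0.3113788   1.27341462
  0.60904421]
-1.5707963267948966 (560, 168, 300) [-0.30313758  0.26809663 -0.05646321  1.63128178  0.01579219  1.2426594
  2.77891496]
-1.5707963267948966 (548, -212, 300) [-0.61431119  0.55280934  1.36077585  1.68077218 -0.55198129  1.36717817
 -2.30663662]
bed cam [ 470. -129.  495.]
bed 0.57 9959 ((548.3839721679688, -213.6419219970703), (151.39678955078125, 191.8051300048828), 14.925555229187012)
  pp bed 0.58 [ 547.6 -213.4    3.3]
platen_top 0.85 5616 ((548.8494873046875, -213.35888671875), (101.20088195800781, 142.73678588867188), 14.414905548095703)
platen_top 0.41 782 ((722.8826904296875, -412.59307861328125), (51.408023834228516, 69.39996337890625), 85.58617401123047)
  pp platen_top 0.79 [ 550.3 -213.4   52.2]
pin_tip 0.68 9827 ((541.239013671875, -205.80435180664062), (135.44723510742188, 171.52171325683594), 15.066845893859863)
  pp pin_tip 0.
[... 560 characters left out ...]
e+02 -4.000e-01]
  pp cover 0.86 [ 5.650e+02  1.688e+02 -5.000e-01]
  pp cover 0.73 [5.015e+02 3.744e+02 4.000e-01]
handle 0.88 2608 ((685.259033203125, 172.788818359375), (93.85713195800781, 79.92656707763672), 67.14644622802734)
handle 0.72 5178 ((402.8779602050781, 106.69587707519531), (101.82882690429688, 130.25650024414062), 49.5039176940918)
handle 0.64 2803 ((500.9494323730469, 362.6134033203125), (66.98208618164062, 94.50255584716797), 13.856989860534668)
handle 0.62 5425 ((555.2682495117188, 175.6812744140625), (93.4493179321289, 130.07916259765625), 3.0978586673736572)
  pp handle 0.88 [715.  160.7  46.1]
  pp handle 0.83 [502.5 382.4  44.3]
  pp handle 0.69 [391.3  87.1  62.5]
6.5
```

View pics/w2.png

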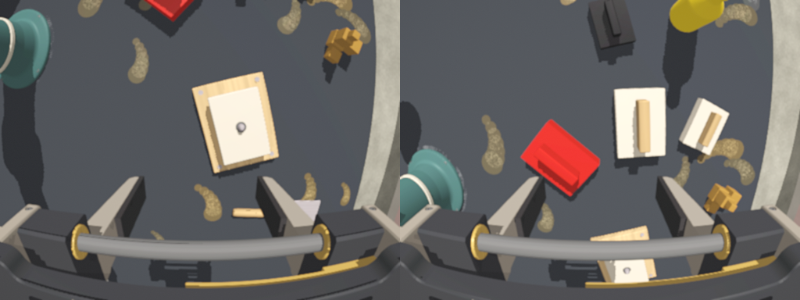

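Left: bed, with the platen and pin at about (240,127), turned ~15°. Right: the cover is the large white slab at (639,123), yaw ~3°. I'll refine the handle and pin by colour, then grasp.

```bash
python3 - <<'E'
from h import *
import pickle
S=pickle.load(open('S.pkl','rb'))
info,L=S['cov']; im=cv2.imread('pics/w_cov.png'); hsv=cv2.cvtColor(im,cv2.COLOR_BGR2HSV)
m=L['cover'][0]['mask']; h=m&(hsv[...,1]>60)&(hsv[...,2]>100); 
n,lab,st,_=cv2.connectedComponentsWithStats(h.astype(np.uint8)); k=1+st[1:,4].argmax()
print('handle',st[k],rect(lab==k,info,76))
info,L=S['bed']; im=cv2.imread('pics/w_bed.png'); g=cv2.cvtColor(im,cv2.COLOR_BGR2GRAY)
m=cv2.erode(cv2.morphologyEx(L['platen_top'][0]['mask'].astype(np.uint8),3,np.ones((15,15))),np.ones((9,9)))>0
d=(m&(g<170)).astype(np.uint8); n,lab,st,ce=cv2.connectedComponentsWithStats(d)
for i in range(1,n): print('pin',st[i],ce[i],unproj(ce[i],60,info),unproj(ce[i],66,info))
c=cv2.resize(im[130:200,270:350],(640,560),interpolation=2); 
im2=cv2.imread('pics/w_cov.png'); 
cv2.imwrite('pics/c2.png',np.hstack([cv2.resize(im[90:230,230:370],(400,400)),cv2.resize(im2[90:230,240:380],(400,400))]))
E
```

```text
handle [ 302  127   18   69 1137] ((559.2598876953125, 169.652587890625), (25.08012580871582, 101.17024993896484), 2.7795910835266113)
pin [302 157  13  15  89] [307.40449438 163.82022472] [[ 547.05228205 -215.57229193   60.        ]] [[ 545.99058283 -214.38536782   66.        ]]
```

View pics/c2.png

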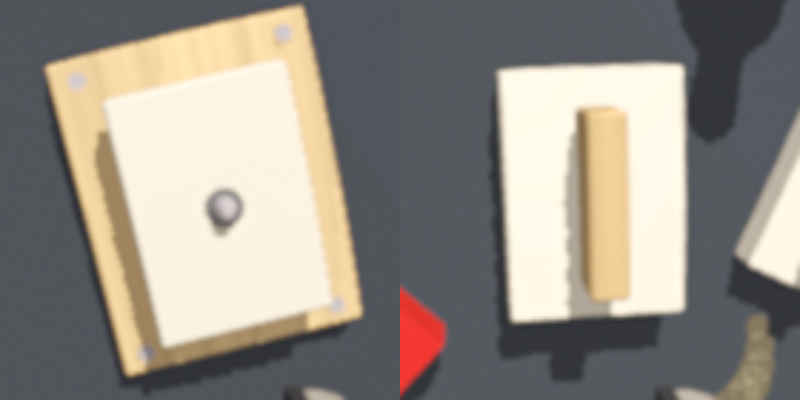

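```bash
python3 - <<'E'
from h import *
r=down(np.radians(92.8)); x,y=562,168.8
robot.movep((x,y,130),r); robot.servo_line((x,y,42),feed=120); robot.hold(.2)
o=robot.observe(); print(o['t'],o['tcp_pos'],o['contact_force'])
grip(0.0,40); o=robot.observe(); print(o['tcp_pos'],o['grip_width']*92,o['grip_force'],o['contact_force'])
robot.servo_line((x,y,142),feed=80); robot.hold(.3)
o=robot.observe(); print(o['t'],o['tcp_pos'],o['grip_width']*92,o['grip_force'],o['contact_force'],o['wrist_torque'])
im,info=wrist('pics/held.png')
for d in viewer.silhouettes('cover','wrist')[:2]: print(d['confidence'],d['mask'].sum(),rect(d['mask'],info,136))
E
```

```text
8.3583 [562.48261388 168.96974053  42.68518026] [-0.803834   -1.05844396  0.60373526]
[562.27951329 168.81265932  42.01025175] 21.454463333605904 39.97826278209686 [ 1.8770172  -0.65873103 -1.71975271]
11.125 [561.96034596 168.7269241  141.83406471] 21.500306008859646 39.976909160614014 [-0.83735906  0.07000545 -2.65741661] [-0.11390524  0.04156745  0.01091515]
0.97 19286 ((562.1197509765625, 164.18646240234375), (101.48646545410156, 152.81861877441406), 2.8316638469696045)
0.9 2743 ((527.63037109375, 314.1925048828125), (48.40732192993164, 35.707035064697266), 13.284595489501953)
```

```bash
cat >> h.py <<'E'
PX,PY,YAW=548.5,-213.6,np.radians(14.7)
def st(tag=''):
    o=robot.observe(); print(tag,round(o['t'],1),np.round(o['tcp_pos'],1),'F',np.round(o['contact_force'],1),'T',np.round(o['wrist_torque'],2),round(o['grip_force'],1)); return o
E
python3 - <<'E'
from h import *
r=down(np.pi/2+YAW)
robot.servo_line((PX,PY,150),feed=170,rotation=r); robot.hold(.3); st()
im,info=wrist('pics/over.png')
for n,z in (('cover',144),('bed',18)):
    for d in viewer.silhouettes(n,'wrist')[:2]: print(n,d['confidence'],d['mask'].sum(),rect(d['mask'],info,z))
robot.servo_line((PX,PY,111),feed=60); robot.hold(.2); st()
o=st()
for z in np.arange(109.5,100,-1.0):
    robot.servo_line((PX,PY,z),feed=15); o=st()
    if o['contact_force'][2]>0.5: break
E
```

```text
13.9 [ 548.5 -213.4  150. ] F [ 0.9 -0.2 -2.9] T [-0.03  0.08  0.01] 40.0
cover 0.89 18879 ((549.4359741210938, -217.50643920898438), (100.82130432128906, 151.65478515625), 15.261062622070312)
cover 0.41 3659 ((528.3508911132812, -135.62228393554688), (92.7482681274414, 19.497472763061523), 14.814831733703613)
bed 0.75 3524 ((528.8527221679688, -137.4462127685547), (149.21568298339844, 30.535438537597656), 14.813787460327148)
 15.1 [ 548.8 -213.7  111.4] F [ 0.3 -0.2 -3.1] T [-0.04  0.09  0.01] 40.0
 15.1 [ 548.8 -213.7  111.4] F [ 0.3 -0.2 -3.1] T [-0.04  0.09  0.01] 40.0
 15.3 [ 548.5 -213.5  109.5] F [-1.7 -0.3 -3.3] T [-0.04  0.09  0.03] 40.0
 15.6 [ 548.5 -213.6  108.4] F [ 1.  -0.2 -2.7] T [-0.09  0.03  0.04] 40.0
 15.8 [ 548.5 -213.6  107.4] F [-0.9 -0.2 -3.7] T [-0.01  0.08  0.  ] 40.0
 16.1 [ 548.5 -213.6  106.4] F [ 0.3  0.  -3.4] T [-0.04  0.06 -0.01] 40.0
 16.3 [ 548.4 -213.6  105.4] F [ 0.5 -0.2 -2.6] T [-0.06  0.05  0.02] 40.0
 16.6 [ 548.4 -213.5  104.4] F [ 0.6  0.6 -3.7] T [-0.03  0.02 -0.02] 40.0
 16.8 [ 548.5 -213.6  103.4] F [ 0.   0.7 -3.8] T [-0.1   0.05 -0.01] 40.0
 17.1 [ 548.4 -213.6  102.4] F [ 0.2  0.3 -3.1] T [-0.1   0.06 -0.  ] 40.0
 17.3 [ 548.4 -213.6  101.4] F [ 0.1 -0.6 -3. ] T [-0.07  0.03  0.  ] 40.0
 17.6 [ 548.4 -213.6  100.4] F [-0.4 -0.8 -3. ] T [-0.09  0.01  0.04] 40.0
```

```bash
python3 -c "
import cv2,numpy as np
cv2.imwrite('pics/over2.png',cv2.resize(cv2.imread('pics/over.png'),(800,600)))"
```

```text
(no output)
```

View pics/over2.png

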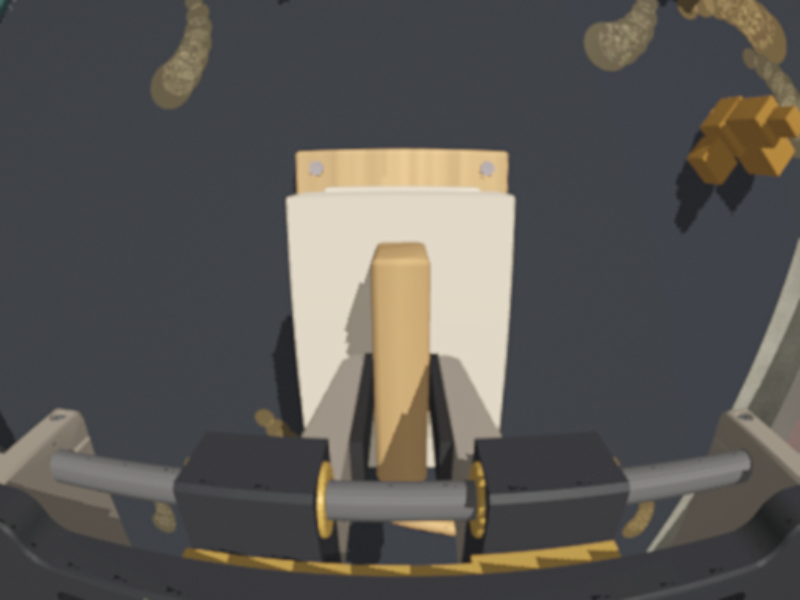

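The picture shows the cover at (400,320) square over the bed. The underside is now at about 58 mm, below the 66 mm pin tip, with no contact force, so the hole has found the pin. I'll seat it and press.

```bash
python3 - <<'E'
from h import *
for z in (97,95,94,93.3):
    robot.servo_line((PX,PY,z),feed=15); o=st()
robot.hold(.4); st('seat')
z=93
while z>80:
    robot.servo_line((PX,PY,z),feed=15); robot.hold(.1); o=st()
    if o['contact_force'][2]>15: break
    z-=1.0
robot.hold(.4); st('end')
E
```

```text
18.0 [ 548.4 -213.6   96.8] F [-0.3 -0.1 -3.4] T [-0.11  0.02  0.05] 40.0
 18.2 [ 548.4 -213.5   94.9] F [ 0.6  0.4 -3.1] T [-0.08 -0.01 -0.05] 40.0
 18.5 [ 548.6 -213.7   94. ] F [ 0.8  0.1 -3. ] T [-0.09  0.01 -0.01] 40.0
 18.7 [ 548.7 -213.6   93.9] F [-1.3  1.3  4.6] T [0.24 0.45 0.01] 40.0
seat 19.1 [ 548.6 -213.7   93.4] F [-1.8  1.6  4.6] T [ 0.13  0.44 -0.01] 40.0
 19.5 [ 548.6 -213.7   93.1] F [-1.   1.   4.2] T [ 0.17  0.35 -0.03] 40.0
 19.8 [ 548.6 -213.6   92.1] F [-1.6  0.7  4.7] T [ 0.2   0.3  -0.02] 40.0
 20.2 [ 548.6 -213.6   91.2] F [-1.6  0.5  5.2] T [0.17 0.36 0.03] 40.0
 20.5 [ 548.6 -213.6   90.2] F [-1.2  0.6  5.6] T [0.19 0.4  0.02] 40.0
 20.9 [ 548.6 -213.7   89.3] F [-1.3  1.2  6.8] T [ 0.26  0.43 -0.01] 40.0
 21.2 [ 548.6 -213.7   88.4] F [-2.1  1.4  6.4] T [ 0.25  0.49 -0.03] 40.0
 21.6 [ 548.6 -213.7   87.4] F [-2.3  1.7  7.8] T [0.3  0.49 0.05] 40.0
 21.9 [ 548.7 -213.6   86.5] F [-2.4  1.6  8.9] T [0.26 0.56 0.01] 40.0
 22.3 [ 548.7 -213.6   85.9] F [-3.2  2.1 11.6] T [ 0.5   0.79 -0.02] 40.0
 22.6 [ 548.7 -213.7   85.8] F [-5.5  3.4 20. ] T [ 0.79  1.41 -0.01] 40.0
end 23.0 [ 548.7 -213.6   85.8] F [-6.2  3.6 19.3] T [0.79 1.34 0.02] 40.0
```

The spring ramp ran from 94 to 86 mm and stiffened at the stop exactly as predicted, so the platen is home and the grip is holding.

```bash
python3 -c "
from h import *
st(); print(robot.job_done())"
```

```text
23.0 [ 548.7 -213.6   85.8] F [-6.2  3.6 19.3] T [0.79 1.34 0.02] 40.0
the job is handed in; nothing more can be done
None
```

The job is handed in at 23 s of the 51 s limit: force and height readings show the cover seated on the pin and the platen pressed to its stop, still gripped at 40 N. I took no picture after seating, and no verdict came back.

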